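Clamp a bracket in the riveting fixture with the square key

TASK

Take the orange square key out of its wooden holder, push its tip well home into the square recess of the sloped clamp screw on the green riveting fixture, and with it turn the screw clockwise until it stops, so that the jaw clamps the bracket. Then put the key back in the hole of the holder it came from, standing upright and pushed down until its handle rests on the block; leave everything else where it is.

Things in the scene. Friction and masses are not known exactly. Their poses are not given: they have to be found in the camera images.
- square_key_grip (a point): Centre of the orange square handle, 26 x 26 x 65 mm, of the loose key (about 160 g, 110 mm long). z runs up the key from tip to handle end; x, y are square to the flats of handle and blade (same every quarter turn). Below the handle sticks out a steel blade 12 x 12 mm, 45 mm long. The key starts upright in one of the holder's two holes, handle resting on the block: this point is 87.5 mm up.
- square_key_tip (a point): Centre of the end face of the square key's blade, 77.5 mm below the handle centre on the key's axis; same axes as square_key_grip. The last 4 mm of the blade narrow to 9 x 9 mm.
- recess (a point): Mouth centre of the square recess in the clamp screw (black 66 mm dial, steel middle, white pointer line, 22 mm proud of the sloped green face). z points straight out of the recess, 35 degrees from vertical, leaning to the fixture's front (robot side). x, y are square to the recess's sides and turn with the screw. Recess 14 x 14 mm, 18 mm deep, 3 mm bevel at the mouth. Nothing stands above it.
- clamp_screw (a joint): Angle of the clamp screw, rad: 0 open, 1.4 at the hard stop (clamped). It grows when turned clockwise as seen looking into the recess (a negative turn about the recess's z axis). It starts between 0 and 0.3 and stays where left (friction 0.12 N m). The white pointer goes from the red mark to the yellow mark.
- fixture: Green riveting fixture, fixed to the table: origin under the sloped head at table height, x away from its front, y to the left. Base plate 220 x 130 x 20 mm, from 60 mm in front of the origin to 160 mm behind it. The recess mouth is 20 mm in front of the origin, 115 mm up. Behind the head (top 125 mm high) the steel jaw comes down on an aluminium bracket as the screw turns.
- holder: Wooden block fixed to the table, 90 (x) x 170 (y) x 55 mm high, origin at the centre of its underside. Two upright square holes 18 x 18 mm, 50 mm deep, bevelled 3 mm, lie 40 mm either side of the centre along y; one holds the orange square key, the other the blue round key.
- round_key_grip (a point): Bystander: centre of the blue handle of the other key (same size, round tip), standing in the other hole of the holder.
- rivet_tray: Bystander: grey tray of rivets, 160 x 120 x 50 mm, origin at the centre of its underside, beyond the work area.
- oil_bottle: Bystander: yellow bottle, 56 mm diameter, 150 mm high, origin at the centre of its underside.
- wrench: Bystander: a wrench lying flat on the right of the table.
- hammer: Bystander: a hammer lying on the left of the table.
- bracket_a: Bystander: a loose aluminium angle bracket, 50 x 50 x 40 mm, origin at the centre of its underside.
- bracket_b: Bystander: a second loose aluminium angle bracket like the first.
- grease_tin: Bystander: blue tin, 70 mm diameter, 50 mm high, origin at the centre of its underside.

How it is judged:
By the outcome, as a careful person would: the job done as asked, in the order asked, and still so for the second after the job is handed in, with the robot touching nothing.
It also fails if it takes over 61 s, if anything falls off the work surface, if the arm or the gripper's body presses on something with over 40 N, if the wrist force passes 120 N, or if a joint passes its speed limit or range.

ROBOT

A 6-joint arm with a two-finger parallel gripper is mounted at the origin on the work surface. World frame = base frame: x ahead of the robot, y to its left, z up, the work surface at z = 0. Lengths are in m, angles in rad, forces in N, time in s.
With the tool pointing down it reaches from about 0.425 to 0.95 m from the base axis. Payload 14.7 kg.
Tool frame: the origin (TCP) lies at the very end of the fingers, on their centre line; the grasp point (between the pads) lies 19 mm behind it (robot.tcp_to_grasp is the distance from the TCP to the grasp point, in m); z points along the fingers, y is the direction in which the jaws open and shut (so a half turn about z gives the same grasp; the last joint's range is limited). The gripper opens to 85 mm and grips with 20 to 120 N. Pads are 22 mm wide; open, the fingers measure 114 mm over their backs; the gripper's body (76 mm by 85 mm) begins 54 mm behind the grasp point. The pads swing forward as they close: fully open they stand 13 mm farther back than shut.
Start: joints at [1.222, 0.48, 1.596, -0, 1.065, -0.047], TCP at [0.193, 0.621, 0.195] pointing down, gripper open.
Joint ranges: [-2.75, 2.75], [-0.82, 2.05], [0.23, 2.67], [-1.56, 4.7], [0.09, 2.69], [-2.92, 2.92]. Speed limits (rad/s): [1.89, 1.89, 2.39, 3.01, 3.01, 3.01].

INTERFACE

Orientations are given as a rotation vector (axis times angle).
In Python, from rig import readout, optics, job_done, robot gives the robot as it stands.
- The arm moves only by the tool servo_tool, never from a script. Its argument "moves" is a list of rows, each a list of 7 numbers: the turn, a rotation vector about the world's x, y, z in rad, then the shift along the world's x, y, z in cm, then the opening, from 0 (shut) to 1 (fully open). In form: [[rx, ry, rz, tx, ty, tz, grip], ...]. A call has 1 to 10 rows; each row is the pose to reach, as a shift and turn from the pose measured when the call began; what a row does not reach only later rows make up. A row lasts 1/10 s, in which the tool goes at most 50 mm and 8.59 degrees, less where a joint would pass 70% of its speed; a pose out of reach is approached as far as the arm can. A call with a gripper value outside its range is refused whole. The fingers move at their own pace and stop on an object; "force" is the grip in N (left out, the last holds). Time passes only in rows, so rows that repeat a pose let the fingers close. It gives the time, the measured TCP pose, the force and the opening at its end, in the units of the state.
- readout.sense(): the state, without advancing time (a new reading comes with each control period).
- optics.read_camera(name): name is "side" or "top"; returns a dict with "pixels" (400x640x3 uint8, blue, green, red), "range_z" (400x640 float32, m along the optical axis (not along the pixel's ray), 0 where there is no reading), "fx", "fy", "cx", "cy" (pixels), "view" (4x4, takes a point from world to camera coordinates). Camera axes: x right, y down, z forward; pixel columns grow to the right and rows downward; lengths in m; the calibration is good to about 2 mm. A picture is of the moment at which its call begins.
- job_done(): hands the job in, once; it reports no verdict.
The state is a dict: "t": time; "joint_positions": joint angles; "qvel": joint speeds; "joint_torque": joint torques, N m; "position": TCP position; "ee_rot": TCP orientation; "ft_force": force on the tool from outside, world axes, zero at the start; "wrist_torque": the same for the moment, N m; "finger_gap": opening from 0.0 (shut) to 1.0 (fully open).
Only numpy, scipy, OpenCV 4.12 (cv2) and the standard library are available. Lean on these libraries where they do the work, as an engineer would, in place of code of your own. Each camera call takes 0.05 s, during which the arm holds its last target. There are 200 camera calls.

## Working session

There is one attempt and no reset: what is moved stays moved. The work goes in short steps, Python scripts to look and compute and a tool call to move; the robot and the scene stay as the last step left them, time stands still between calls to the robot, and variables do not carry over. Pictures are saved under pics/ and viewed, about 8 in all and at most 12, crops included, and the job is handed in when it is done.

Besides the shell and the picture viewer there is one more tool, called as name(argument=value, ...) on one line, values as JSON. servo_tool: Moves the arm, as the interface text tells. Its arguments: {"type":"object","properties":{"moves":{"type":"array","items":{"type":"array","items":{"type":"number"}}},"force":{"type":"number"}},"required":["moves"]}

```bash
ls; mkdir -p pics; python3 - <<'E'
from rig import readout, optics, robot
import cv2,numpy as np
print(readout.sense())
for n in("side","top"):
    d=optics.read_camera(n); np.savez(f"{n}0.npz",**d)
    cv2.imwrite(f"pics/{n}0.png",d["pixels"]); print(n,d["fx"],d["cx"],d["cy"],np.round(d["view"],3).tolist())
E
```

```text
pics
{'t': 0.0, 'joint_positions': array([ 1.22240786e+00,  4.80843040e-01,  1.59687373e+00, -1.27926397e-05,
        1.06508201e+00, -4.66043831e-02]), 'qvel': array([ 1.54630858e-04,  1.83775614e-03, -9.18117027e-04, -4.58221497e-04,
        1.86431450e-03, -4.03250249e-05]), 'joint_torque': array([ 4.90131482e-03, -9.50653768e+01, -4.30184698e+01,  1.15101402e-04,
        1.22511608e-02,  4.77537344e-05]), 'position': array([0.19302837, 0.62020406, 0.19466519]), 'ee_rot': array([-4.72200871e-01, -3.10567372e+00,  1.86106579e-03]), 'ft_force': array([ 0.30304155,  0.69025057, -0.56235439]), 'wrist_torque': array([-0.04181585,  0.01222971,  0.06921704]), 'finger_gap': 1.003877554608278}
side 415.6261227429042 319.3102689737494 205.66195958157456 [[-0.941, -0.337, 0.003, 0.534], [-0.218, 0.599, -0.77, 0.218], [0.258, -0.726, -0.638, 1.088], [0.0, 0.0, 0.0, 1.0]]
top 496.3159795110854 313.328782822564 191.34169530642134 [[-0.015, -1.0, -0.012, 0.013], [-0.996, 0.016, -0.091, 0.575], [0.092, 0.01, -0.996, 1.657], [0.0, 0.0, 0.0, 1.0]]
```

View pics/top0.png

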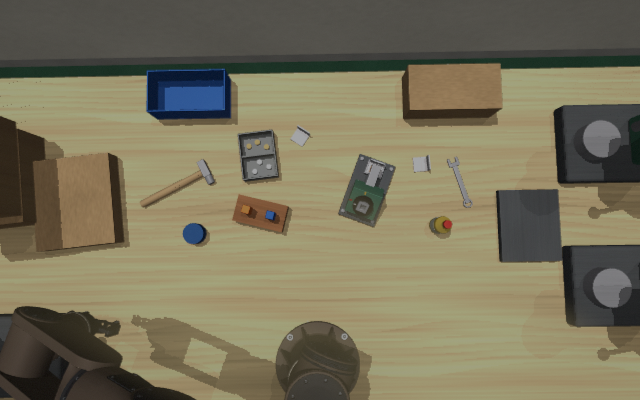

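View pics/side0.png

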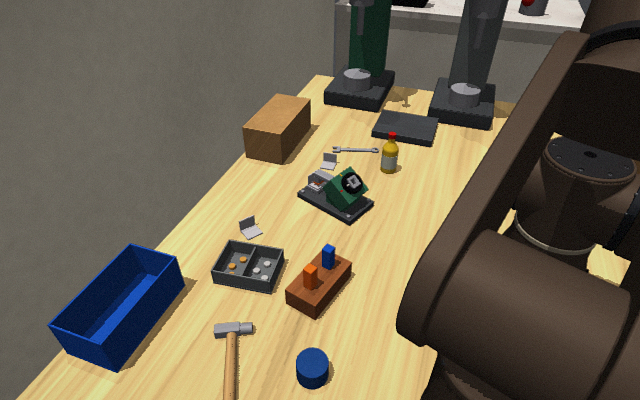

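Top view: orange key about (246,210), blue key (270,216), holder (261,214), dial (362,205). Side view: orange (311,278), dial (352,182). Next I'll measure these.

```bash
cat > h.py <<'E'
import cv2,numpy as np
def cloud(d):
    z=d["range_z"]; v,u=np.mgrid[:400,:640]
    P=np.stack([(u-d["cx"])/d["fx"]*z,(v-d["cy"])/d["fy"]*z,z],-1)
    T=np.linalg.inv(d["view"]); return P@T[:3,:3].T+T[:3,3]
def ray(d,u,v,h):
    T=np.linalg.inv(d["view"]); r=T[:3,:3]@np.array([(u-d["cx"])/d["fx"],(v-d["cy"])/d["fy"],1]); o=T[:3,3]
    return o+r*(h-o[2])/r[2]
def rect(pts):
    r=cv2.minAreaRect(np.float32(pts*1000)); b=cv2.boxPoints(r)/1000
    e=[b[1]-b[0],b[2]-b[1]]; l=max(e,key=np.linalg.norm)
    return np.round(np.mean(b,0),4),np.round([np.linalg.norm(x) for x in e],4),round(np.degrees(np.arctan2(l[1],l[0]))%180,2)
E
python3 - <<'E'
from h import *
for n in("side","top"):
    d=dict(np.load(f"{n}0.npz")); C=cloud(d); hsv=cv2.cvtColor(d["pixels"],cv2.COLOR_BGR2HSV)
    H,S,V=[hsv[...,i].astype(int) for i in range(3)]; X,Y,Z=C[...,0],C[...,1],C[...,2]
    tb=(abs(Z)<.01)&(X>.4)&(X<.9)&(abs(Y)<.3); print(n,"table z",np.median(Z[tb]),Z[tb].std())
    roi=(X>.3)&(X<.9)&(Y>-.3)&(Y<.35)
    m=roi&(H<16)&(S>190)&(V>120)&(Z>.062); print("orange",m.sum(),np.median(C[m],0),Z[m].max())
    t=m&(Z>.112); 
    if t.sum()>5: print(" top",t.sum(),C[t].mean(0),rect(C[t][:,:2]))
    m=roi&(H>100)&(H<130)&(S>150)&(Z>.112)&(Y<.2); print("blue top",m.sum(),C[m].mean(0) if m.any() else 0)
    hx=(abs(X-.57)<.15)&(abs(Y-.18)<.15)
    m=hx&(abs(Z-.055)<.008)&(H<20)
    k,l,st,_=cv2.connectedComponentsWithStats(m.astype(np.uint8)); i=1+st[1:,4].argmax(); m=l==i
    print("holder",m.sum(),rect(C[m][:,:2]),Z[m].mean())
    fx=(abs(X-.63)<.2)&(abs(Y+.14)<.13)
    m=fx&(abs(Z-.02)<.007);k,l,st,_=cv2.connectedComponentsWithStats(m.astype(np.uint8)); i=1+st[1:,4].argmax()
    print("base",m.sum(),rect(C[m][:,:2]))
    m=fx&(Z>.012); print("fixture all",m.sum(),rect(C[m][:,:2]))
    g=fx&(H>45)&(H<90)&(S>80)&(Z>.03); print("green",g.sum(),rect(C[g][:,:2]))
    ys,xs=np.where(fx&(Z>.03)); 
    a=d["pixels"][ys.min()-25:ys.max()+25,xs.min()-25:xs.max()+25]; print("crop",xs.min()-25,ys.min()-25)
    ys,xs=np.where(fx&(Z>.03)); cv2.imwrite(f"pics/{n}_f.png",cv2.resize(a,None,fx=5,fy=5,interpolation=cv2.INTER_CUBIC)); 
a,b=[cv2.imread(f"pics/{n}_f.png") for n in("side","top")]
h=max(a.shape[0],b.shape[0]); P=lambda x:cv2.copyMakeBorder(x,0,h-x.shape[0],0,0,cv2.BORDER_CONSTANT)
o=np.hstack([P(a),P(b)]);print(o.shape,a.shape); s=min(1,800/o.shape[1],600/o.shape[0]);print(s); cv2.imwrite("pics/fix.png",cv2.resize(o,None,fx=s,fy=s))
E
```

```text
side table z 0.001486482052739213 0.0021468989547485866
orange 111 [0.51345365 0.22564753 0.12039365] 0.1237846666007012
 top 95 [0.51182647 0.22387841 0.12053317] (array([0.5117, 0.2224], dtype=float32), array([0.0236, 0.0261], dtype=float32), np.float32(72.73))
blue top 94 [0.49258686 0.13887266 0.11971703]
holder 1479 (array([0.5028, 0.1829], dtype=float32), array([0.0928, 0.1734], dtype=float32), np.float32(75.78)) 0.055754535815987674
base 920 (array([ 0.5782, -0.1747], dtype=float32), array([0.2235, 0.1344], dtype=float32), np.float32(159.4))
fixture all 2510 (array([ 0.5782, -0.1747], dtype=float32), array([0.2235, 0.1344], dtype=float32), np.float32(159.4))
green 765 (array([ 0.5379, -0.1585], dtype=float32), array([0.1061, 0.0991], dtype=float32), np.float32(158.43))
crop 282 141
top table z 5.744699715659607e-05 0.003977741398299742
orange 1 [0.51298853 0.20985632 0.11761543] 0.117615429081674
blue top 70 [0.47966504 0.11425143 0.4137206 ]
holder 1170 (array([0.5035, 0.1831], dtype=float32), array([0.0901, 0.1704], dtype=float32), np.float32(75.72)) 0.05490054294356363
base 967 (array([ 0.5917, -0.1412], dtype=float32), array([0.2204, 0.2075], dtype=float32), np.float32(159.28))
fixture all 2420 (array([ 0.5786, -0.1362], dtype=float32), array([0.3281, 0.2075], dtype=float32), np.float32(159.28))
green 73 (array([ 0.5751, -0.1759], dtype=float32), array([0.0316, 0.0933], dtype=float32), np.float32(68.99))
crop 318 133
(565, 1045, 3) (465, 555, 3)
0.7655502392344498
```

View pics/fix.png

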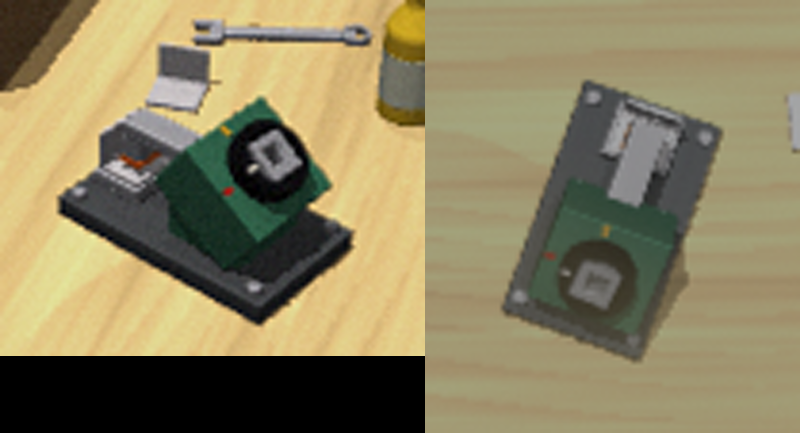

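Fixture and holder sizes and heights match the given ones: base 223x134, yaw -20.6°; holder 93x173. The pointer sits near the red mark. Next I'll measure the dial plane, pointer and steel square orientation, and handle yaw.

```bash
cat >> h.py <<'E'
yaw=np.radians(-20.6); fo=np.array([.5314,-.1571,0])
fxv=np.array([np.cos(yaw),np.sin(yaw),0]); fyv=np.array([-np.sin(yaw),np.cos(yaw),0])
rc=fo-.02*fxv+[0,0,.115]
s,c=np.sin(np.radians(35)),np.cos(np.radians(35))
rz=-s*fxv+np.array([0,0,c]); up=c*fxv+np.array([0,0,s])   # up the slope
E
python3 - <<'E'
from h import *
from rig import robot
print([a for a in dir(robot) if a[0]!='_'])
print("recess",rc,"rz",rz)
for n in("side","top"):
    d=dict(np.load(f"{n}0.npz")); C=cloud(d)
    q=C-rc; w=q@rz; a=q@up; b=q@fyv
    m=(np.hypot(a,b)<.040)&(abs(w)<.008)
    print(n,"n",m.sum(),"mean",a[m].mean(),b[m].mean(),w[m].mean())
    A=np.c_[a[m],b[m],np.ones(m.sum())]; print("plane fit",np.linalg.lstsq(A,w[m],rcond=None)[0])
    mm=m.astype(np.uint8); (x,y),(ax),_=cv2.minAreaRect(np.float32(np.c_[a[m],b[m]]*1000)); print("dial rect centre (up,left) mm",x,y,ax)
    # rectify dial plane: 0.25 mm/px, up = image up, image right = -left(fyv)
    N=320; j,i=np.mgrid[:N,:N]; P=rc+((160-j)*.25e-3)[...,None]*up-((i-160)*.25e-3)[...,None]*fyv
    p=P@d["view"][:3,:3].T+d["view"][:3,3]
    u=(d["fx"]*p[...,0]/p[...,2]+d["cx"]).astype(np.float32); v=(d["fy"]*p[...,1]/p[...,2]+d["cy"]).astype(np.float32)
    R=cv2.remap(d["pixels"],u,v,cv2.INTER_CUBIC); cv2.imwrite(f"pics/r_{n}.png",R)
    hs=cv2.cvtColor(R,cv2.COLOR_BGR2HSV).astype(int); r=np.hypot(i-160,j-160)*.25
    g=((hs[...,2]>(95))&(hs[...,1]<90)&(r<32)).astype(np.uint8)
    k,l,st,ce=cv2.connectedComponentsWithStats(g)
    for t in range(1,k):
        if st[t,4]>40: print(" blob",st[t,4],np.round((ce[t]-160)*.25,1),cv2.minAreaRect(np.argwhere(l==t)[:,::-1].astype(np.float32)))
    # orange handle top
    hsv=cv2.cvtColor(d["pixels"],cv2.COLOR_BGR2HSV)
    o=cv2.inRange(hsv,(0,170,110),(18,255,255)); 
    T=(abs(C[...,0]-.51)<.05)&(abs(C[...,1]-.222)<.05)&(C[...,2]>.06)&(o>0)
    print("orange",T.sum(),C[T].mean(0) if T.any() else 0, "brightness", hsv[T][:,2].min(),hsv[T][:,2].max())
    px=np.argwhere(T)[:,::-1]; Q=np.array([ray(d,u_,v_,.12)[:2] for u_,v_ in px]); print(" cast z=.12:",rect(Q))
cv2.imwrite("pics/rect.png",cv2.resize(np.hstack([cv2.imread("pics/r_side.png"),cv2.imread("pics/r_top.png")]),None,fx=1.25,fy=1.25))
E
```

```text
['IKError', 'tcp_to_grasp']
recess [ 0.51267881 -0.15006317  0.115     ] rz [-0.53690169  0.20180808  0.81915204]
side n 288 mean 0.0011938022524202753 0.00046789508007586935 -0.001065552509618058
plane fit [ 0.00107947 -0.03282438 -0.00105148]
dial rect centre (up,left) mm 1.6399507522583008 -1.0982589721679688 (66.06456756591797, 63.86848831176758)
 blob 16088 [ 2.8 -1. ] ((169.147705078125, 154.69644165039062), (150.11302185058594, 142.94302368164062), 3.8785247802734375)
 blob 952 [-23.6  -3.4] ((67.0, 145.5), (21.0, 54.0), 90.0)
orange 207 [0.51433504 0.22890952 0.10318493] brightness 110 235
 cast z=.12: (array([0.5065, 0.2459], dtype=float32), array([0.0801, 0.0302], dtype=float32), np.float32(104.2))
top n 252 mean 0.003024307622880765 -0.0019917952136893737 -0.0015192154252580139
plane fit [-0.01170627 -0.0079806  -0.00149971]
dial rect centre (up,left) mm 2.8900623321533203 -2.428913116455078 (65.79015350341797, 61.967681884765625)
 blob 16987 [ 1.5 -2.3] ((165.33758544921875, 145.54025268554688), (136.1351776123047, 153.72354125976562), 3.4336302280426025)
 blob 536 [-25.   -3.6] ((60.5, 145.5), (21.0, 29.0), 90.0)
orange 16 [0.51272202 0.22036738 0.11837461] brightness 113 159
 cast z=.12: (array([0.5134, 0.2217], dtype=float32), array([0.0253, 0.0234], dtype=float32), np.float32(161.28))
```

View pics/rect.png

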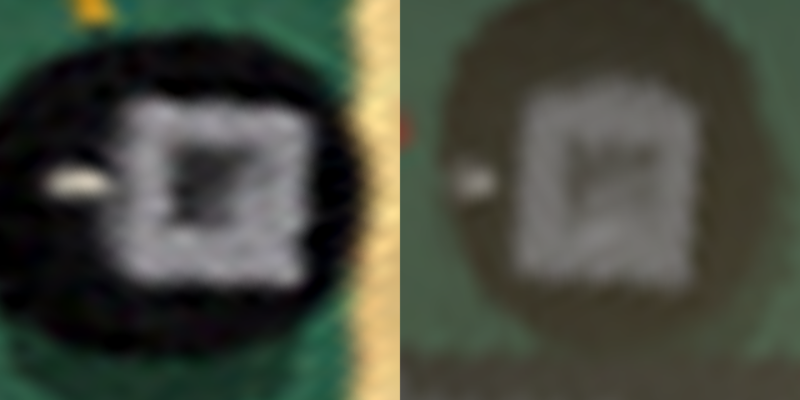

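The screw is about 4° clockwise of the "pointer left" position. Measured recess mouth is about (0.514,-0.153,0.115) and the key axis about (0.513,0.222). I'll move above the key; the start yaw of 72.7° already matches the handle.

servo_tool(moves=[[0,0,0,3,-4,0,0.65],[0,0,0,7,-8.5,0,0.65],[0,0,0,11,-13.5,0,0.65],[0,0,0,15,-18.5,0,0.65],[0,0,0,19,-23.5,0,0.65],[0,0,0,23,-28.5,0,0.65],[0,0,0,27,-33.5,0,0.65],[0,0,0,32,-39.8,0,0.65],[0,0,0,32,-39.8,0,0.65],[0,0,0,32,-39.8,0,0.65]], force=80)

```text
t: 1.1
position: [0.507, 0.229, 0.1946]
ee_rot: [-0.472, -3.105, 0.002]
ft_force: [0.3, 1.1, -0.4]
finger_gap: 0.652
```

servo_tool(moves=[[0,0,0,0.6,-0.7,0,0.65],[0,0,0,0.6,-0.7,0,0.65],[0,0,0,0.6,-0.7,-2,0.65],[0,0,0,0.6,-0.7,-4,0.65],[0,0,0,0.6,-0.7,-5.5,0.65],[0,0,0,0.6,-0.7,-6.5,0.65],[0,0,0,0.6,-0.7,-6.5,0.65],[0,0,0,0.6,-0.7,-6.5,0.65]])

```text
t: 1.9
position: [0.5128, 0.2226, 0.13]
ee_rot: [-0.471, -3.106, 0.002]
ft_force: [0.7, 0.0, 0.1]
finger_gap: 0.646
```

```bash
python3 - <<'E'
from rig import readout, optics
import cv2
s=readout.sense(); print(s["position"],s["ee_rot"],s["joint_positions"])
d=optics.read_camera("side"); cv2.imwrite("pics/s1.png",cv2.resize(d["pixels"][150:350,220:440],None,fx=3,fy=3,interpolation=cv2.INTER_CUBIC))
E
```

```text
[0.5127988  0.22257474 0.12995213] [-4.71096898e-01 -3.10559945e+00  1.68195355e-03] [ 3.55792542e-01  4.31989920e-01  1.87237694e+00 -9.56464898e-04
  8.38152037e-01 -9.13273677e-01]
```

View pics/s1.png

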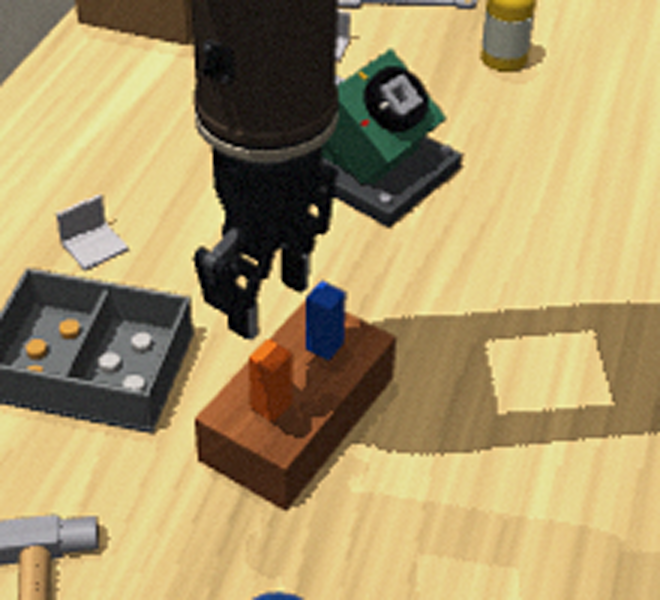

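Picture: fingertips straddle the orange handle (handle top at crop (270,345), tips at (245,330) and (295,285)). I'll check the centring with depth.

```bash
python3 - <<'E'
from rig import optics
from h import *
for n in("side","top"):
    d=optics.read_camera(n);C=cloud(d); V=d["pixels"].max(-1); q=C-np.array([.5128,.2226,.13])
    a=np.radians(72.7); y=q[...,0]*np.cos(a)+q[...,1]*np.sin(a); x=q[...,0]*np.sin(a)-q[...,1]*np.cos(a)
    m=(np.hypot(x,y)<.06)&(abs(q[...,2]-.01)<.02)&(V<90)
    for s in(-1,1):
        k=m&(np.sign(y)==s); 
        if k.sum()>5: print(n,s,k.sum(),"x",np.percentile(x[k],[5,50,95]).round(4),"y",np.percentile(y[k],[5,50,95]).round(4),"z",np.percentile(C[k][:,2],[2,50]).round(4))
    hsv=cv2.cvtColor(d["pixels"],cv2.COLOR_BGR2HSV)
    o=(cv2.inRange(hsv,(0,170,60),(18,255,255))>0)&(np.hypot(x,y)<.04)&(C[...,2]>.065)
    print(n,"orange",o.sum(),"x",np.percentile(x[o],[3,97]),"y",np.percentile(y[o],[3,97]),"z",C[o][:,2].max()) if o.any() else 0
E
```

```text
side orange 293 x [-0.01378352  0.01031396] y [-0.01119204  0.01264244] z 0.1238007525442626
```

Handle is centred within 2 mm of the jaws. Descending and gripping.

servo_tool(moves=[[0,0,0,0,0,-2,0.65],[0,0,0,0,0,-4,0.65],[0,0,0,0,0,-5.5,0.65],[0,0,0,0,0,-6.2,0.65],[0,0,0,0,0,-6.2,0.65],[0,0,0,0,0,-6.2,0.2],[0,0,0,0,0,-6.2,0.0],[0,0,0,0,0,-6.2,0.0],[0,0,0,0,0,-6.2,0.0],[0,0,0,0,0,-6.2,0.0]], force=80)

```text
t: 3.05
position: [0.5141, 0.2225, 0.0697]
ee_rot: [0.472, 3.104, 0.0]
ft_force: [-0.9, -1.5, 8.7]
finger_gap: 0.28
```

servo_tool(moves=[[0,0,0,0,0,0,0],[0,0,0,0,0,0,0],[0,0,0,0,0,0,0],[0,0,0,0,0,0,0]])

```text
t: 3.45
position: [0.5141, 0.2226, 0.0697]
ee_rot: [0.472, 3.104, 0.001]
ft_force: [0.9, 0.0, 1.5]
finger_gap: 0.279
```

servo_tool(moves=[[0,0,0,0,0,1,0],[0,0,0,0,0,3,0],[0,0,0,0,0,5,0],[0,0,0,0,0,8,0],[0,0,0,0,0,11,0],[0,0,0,0,0,13.5,0],[0,0,0,0,0,15,0],[0,0,0,0,0,15,0],[0,0,0,0,0,15,0]])

```text
t: 4.35
position: [0.514, 0.2225, 0.2197]
ee_rot: [0.472, 3.103, 0.001]
ft_force: [0.7, 0.6, -1.3]
finger_gap: 0.281
```

```bash
python3 - <<'E'
from rig import readout,optics
from h import *
from scipy.spatial.transform import Rotation as R
s=readout.sense(); p=s["position"]; M=R.from_rotvec(s["ee_rot"]).as_matrix(); print(p,s["finger_gap"],s["ft_force"])
d=optics.read_camera("side"); C=cloud(d); hsv=cv2.cvtColor(d["pixels"],cv2.COLOR_BGR2HSV)
q=(C-p)@M
near=(np.linalg.norm(q[...,:2],axis=-1)<.03)&(q[...,2]>.015)&(q[...,2]<.09)
print("blade/handle pts",near.sum()); Q=q[near]
for lo in np.arange(.0,.08,.01):
    k=(np.linalg.norm(q[...,:2],axis=-1)<.03)&(q[...,2]>=lo)&(q[...,2]<lo+.01)
    if k.sum()>3: print(round(lo,3),k.sum(),np.percentile(q[k],[5,95],axis=0)[:, :2].round(4).tolist())
print("tip depth below TCP",np.percentile(Q[:,2],[95,99,100]))
# target tool rotation options: tool z=-rz ; key flats aligned w/ recess, cw 3.7deg from up/left
th=np.radians(3.7); # clockwise seen looking along -rz
right=-fyv
for k in range(4):
    a=th+k*np.pi/2; y=np.cos(a)*up+np.sin(a)*right; z=-rz; x=np.cross(y,z); T=np.c_[x,y,z]
    D=R.from_matrix(T@M.T).as_rotvec(); print(k,D.round(3),np.degrees(np.linalg.norm(D)).round(1))
cv2.imwrite("pics/s2.png",cv2.resize(d["pixels"][100:330,220:440],None,fx=2.5,fy=2.5,interpolation=cv2.INTER_CUBIC))
E
```

```text
[0.51395704 0.22249329 0.2196817 ] 0.2810150108823663 [ 0.67903648  0.57360874 -1.33681704]
blade/handle pts 84
0.0 48 [[-0.0082, -0.0092], [0.0148, 0.0119]]
0.01 8 [[-0.0021, -0.0008], [0.014, 0.0111]]
0.02 20 [[-0.0045, -0.0068], [0.0078, 0.0054]]
0.03 26 [[-0.0039, -0.0071], [0.0078, 0.0056]]
0.04 23 [[-0.0046, -0.0072], [0.0079, 0.004]]
0.05 15 [[-0.0029, -0.0075], [0.0074, 0.0045]]
tip depth below TCP [0.05374096 0.05818773 0.05880937]
0 [ 0.324 -0.606 -1.634] 101.6
1 [-0.875  0.268  2.883] 173.3
2 [-0.59  -0.31   1.399] 88.8
3 [-0.18  -0.582 -0.119] 35.5
```

View pics/s2.png

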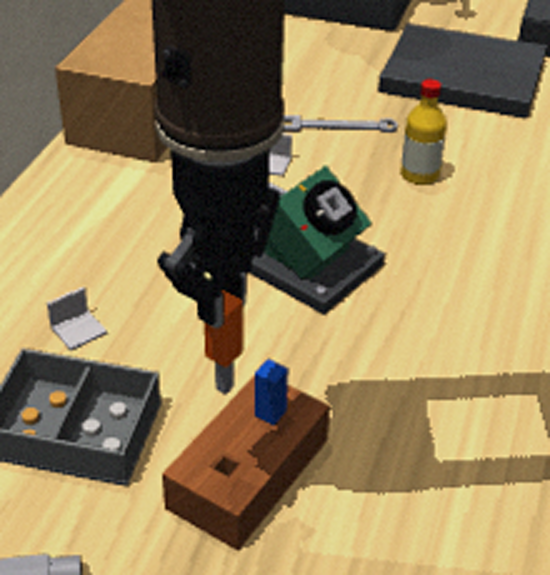

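The key is held straight, tip about 59 mm below the TCP. I'll carry it to a 30 mm stand-off on the recess axis, turning 35.5°.

servo_tool(moves=[[-0.01,-0.04,-0.01,-0.3,-2.5,0,0],[-0.03,-0.1,-0.02,-0.8,-6,0,0],[-0.055,-0.175,-0.035,-1.3,-10,0,0],[-0.08,-0.25,-0.05,-1.8,-14,0,0],[-0.1,-0.325,-0.066,-2.4,-18,0,0],[-0.124,-0.4,-0.082,-3,-22,0,0],[-0.147,-0.475,-0.097,-3.5,-26,0,0],[-0.167,-0.54,-0.11,-4.0,-30,0,0],[-0.18,-0.582,-0.119,-4.5,-33.5,0,0],[-0.18,-0.582,-0.119,-4.7,-35.6,0,0]])

```text
t: 5.4
position: [0.4637, -0.1235, 0.2163]
ee_rot: [0.534, 2.484, -0.121]
ft_force: [0.4, 0.4, -0.4]
finger_gap: 0.279
```

servo_tool(moves=[[0,0,0,0,0,0,0],[0,0,0,0,0,0,0]])

```text
t: 5.6
position: [0.4629, -0.1235, 0.2154]
ee_rot: [0.538, 2.486, -0.121]
ft_force: [0.2, 0.2, -1.0]
finger_gap: 0.282
```

```bash
cat >> h.py <<'E'
from scipy.spatial.transform import Rotation as R
mouth=np.array([.5151,-.1519,.1164])
def target(a_deg,h):  # tool y angle cw from up-slope; h = tip height above mouth
    a=np.radians(a_deg); y=np.cos(a)*up-np.sin(a)*fyv; z=-rz; return np.c_[np.cross(y,z),y,z], mouth+rz*(.0595+h)
def delta(s,a,h):
    M=R.from_rotvec(s["ee_rot"]).as_matrix(); T,p=target(a,h)
    return R.from_matrix(T@M.T).as_rotvec().round(4), ((p-s["position"])*100).round(2)
E
python3 - <<'E'
from rig import readout,optics
from h import *
s=readout.sense(); print(s["position"],s["joint_positions"].round(3),s["ft_force"]); print(delta(s,273.7,.03),delta(s,273.7,.005))
M=R.from_rotvec(s["ee_rot"]).as_matrix();p=s["position"]
o=[]
for n in("side","top"):
    d=optics.read_camera(n); C=cloud(d); q=(C-p)@M
    k=(np.linalg.norm(q[...,:2],axis=-1)<.02)&(q[...,2]>.022)&(q[...,2]<.056)
    print(n,k.sum(),np.percentile(q[k],[4,96],axis=0).round(4).tolist() if k.sum()>4 else 0)
    u,v=(400-60,180) if n=="side" else (362,205)
    r=d["pixels"][v-45:v+45,u-50:u+50]; o.append(cv2.resize(r,None,fx=4,fy=4,interpolation=cv2.INTER_CUBIC))
cv2.imwrite("pics/s3.png",np.hstack(o))
E
```

```text
[ 0.46287162 -0.1235452   0.21537734] [-0.285 -0.017  2.466 -0.472  0.102 -0.974] [ 0.22413265  0.21126529 -1.03306921]
(array([-0.0002, -0.0084,  0.0028]), array([ 0.42, -1.03, -2.57])) (array([-0.0002, -0.0084,  0.0028]), array([ 1.76, -1.53, -4.61]))
side 37 [[-0.005, -0.0049, 0.0234], [0.006, 0.0062, 0.052]]
top 21 [[-0.0086, -0.0053, 0.0279], [-0.0022, 0.0053, 0.0531]]
```

View pics/s3.png

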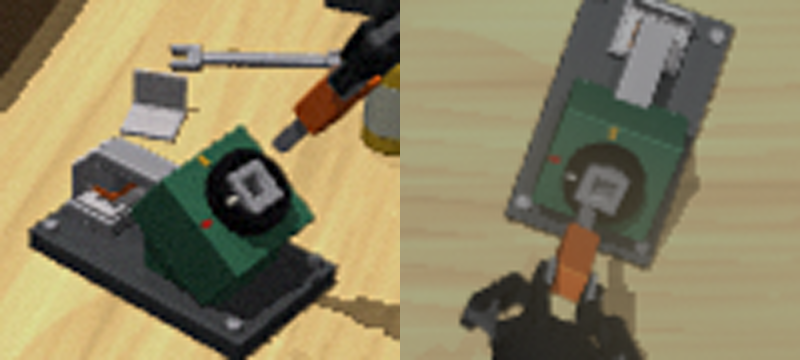

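Joint 5 is at 0.102, and its limit is 0.09, so the wrist is near its singular zone. Before going on I'll fit a simple kinematic model to see which wrist branch is feasible.

```bash
cat > kin.py <<'E'
import numpy as np
from h import *
from scipy.optimize import least_squares
Rz=lambda t:R.from_euler('z',t); Ry=lambda t:R.from_euler('y',t)
S=[([1.22240786,.48084304,1.59687373,-1.28e-5,1.06508201,-.0466],[.19302837,.62020406,.19466519],[-.4722,-3.10567,.00186]),
([.355792542,.43198992,1.87237694,-.000956,.838152,-.913274],[.5127988,.22257474,.12995213],[-.471097,-3.1056,.00168]),
([-.285,-.017,2.466,-.472,.102,-.974],[.46287162,-.1235452,.21537734],[.538,2.486,-.121])]
# z up chain: Rz(q1) Ry(q2) Ry(q3) Rz(q4) Ry(q5) Rz(q6)
def fk(q,p):
    r0,h0,a2,b,a3,L=p
    A=Rz(q[0]); B=A*Ry(q[1]); C=B*Ry(q[2]); D=C*Rz(q[3])*Ry(q[4]); E=D*Rz(q[5])
    return A.apply([r0,0,h0])+B.apply([0,0,a2])+C.apply([b,0,a3])+D.apply([0,0,L]),E
E
python3 - <<'E'
from kin import *
from rig import readout
s=readout.sense(); S[2]=(s["joint_positions"],s["position"],s["ee_rot"])
for q,x,r in S:
    Ee=fk(q,[0]*6)[1]; print((Ee.inv()*R.from_rotvec(r)).as_rotvec().round(3))
f=lambda p:np.concatenate([fk(q,p)[0]-x for q,x,_ in S])+0
f2=lambda p:np.r_[f(p),1e-3*(np.array(p)-[0,.33,.45,0,.45,.3])]
o=least_squares(f2,[0,.33,.45,0,.45,.3]); print(o.x.round(4),f(o.x).round(4)); np.save("p.npy",o.x); np.save("q2.npy",s["joint_positions"])
E
```

```text
[-0.     0.     1.571]
[-0.    -0.     1.571]
[ 0.    -0.     1.571]
[0.093  0.3424 0.5103 0.0756 0.4083 0.3388] [ 0.0285 -0.0103 -0.003   0.0113 -0.0281  0.0075 -0.0084 -0.0258 -0.0046]
```

```bash
python3 - <<'E'
import re
t=open('kin.py').read().replace("r0,h0,a2,b,a3,L=p","r0,h0,a2,b,a3,L,d=p").replace("[r0,0,h0]","[r0,d,h0]"); open('kin.py','w').write(t)
E
cat >> kin.py <<'E'
S[2]=(np.load("q2.npy"),S[2][1],S[2][2])
f=lambda p:np.concatenate([fk(q,p)[0]-x for q,x,_ in S])
g0=[0,.33,.45,0,.45,.3,0]
P=least_squares(lambda p:np.r_[f(p),1e-5*(np.array(p)-g0)],g0).x
lo=np.array([-2.75,-.82,.23,-1.56,.09,-2.92]);hi=np.array([2.75,2.05,2.67,4.7,2.69,2.92])
def ik(x,T,q0):
    def e(q):
        y,E=fk(q,P); return np.r_[(y-x)*10,(E*Rz(np.pi/2)).inv().__mul__(R.from_matrix(T)).as_rotvec()]
    o=least_squares(e,np.clip(q0,lo+.01,hi-.01),bounds=(lo,hi)); return o.x,np.linalg.norm(o.fun)
E
python3 - <<'E'
from kin import *
print(P.round(4),f(P).round(4))
for a in (183.7,273.7,363.7,453.7):
  for da in (0,45,95):
    for h in (.03,-.017):
      T,x=target(a+da,h); best=[]
      for j4 in(-1.2,-.3,0,1.2,2.4,3.1,4):
        for j6 in(-2,0,2):
          q,e=ik(x,T,[-.28,.1,2.4,j4,.2,j6]); best.append((round(e,4),q.round(2).tolist()))
      best.sort(key=lambda t:t[0]); u=[]
      for b in best:
        if b[0]<.08 and not any(np.allclose(b[1],c[1],atol=.05) for c in u): u.append(b)
      print(a,da,h,u[:3])
E
```

```text
[-0.0012  0.3165  0.5974  0.0323  0.446   0.4067  0.03  ] [ 0.0003 -0.0001  0.0001  0.0001 -0.0003 -0.0002  0.0002  0.0006  0.0001]
183.7 0 0.03 [(np.float64(0.0268), [-0.3, 0.06, 2.52, 3.66, 0.09, -0.41]), (np.float64(0.0386), [-0.26, 0.06, 2.48, -1.56, 0.09, -1.44]), (np.float64(0.0619), [-0.36, 0.05, 2.45, 0.28, 0.09, 2.92])]
183.7 0 -0.017 [(np.float64(0.0), [-0.33, 0.2, 2.5, 3.25, 0.17, -0.02])]
183.7 45 0.03 [(np.float64(0.0268), [-0.3, 0.06, 2.52, 3.66, 0.09, 0.38]), (np.float64(0.0386), [-0.26, 0.06, 2.48, -1.56, 0.09, -0.65])]
183.7 45 -0.017 [(np.float64(0.0), [-0.33, 0.2, 2.5, 3.25, 0.17, 0.77])]
183.7 95 0.03 [(np.float64(0.0268), [-0.3, 0.06, 2.52, 3.66, 0.09, 1.25]), (np.float64(0.0386), [-0.26, 0.06, 2.48, -1.56, 0.09, 0.22]), (np.float64(0.0604), [-0.42, 0.05, 2.49, 1.45, 0.09, -2.92])]
183.7 95 -0.017 [(np.float64(0.0), [-0.33, 0.2, 2.5, 3.25, 0.17, 1.64])]
273.7 0 0.03 [(np.float64(0.0268), [-0.3, 0.06, 2.52, 3.66, 0.09, 1.16]), (np.float64(0.0386), [-0.26, 0.06, 2.48, -1.56, 0.09, 0.13]), (np.float64(0.0612), [-0.42, 0.05, 2.48, 1.37, 0.09, -2.92])]
273.7 0 -0.017 
[... 1719 characters left out ...]
66, 0.09, -1.98]), (np.float64(0.0441), [-0.27, 0.06, 2.47, -1.21, 0.09, 2.92])]
453.7 0 -0.017 [(np.float64(0.0), [-0.33, 0.2, 2.5, 3.25, 0.17, -1.59])]
453.7 45 0.03 [(np.float64(0.0268), [-0.3, 0.06, 2.52, 3.66, 0.09, -1.19]), (np.float64(0.0386), [-0.26, 0.06, 2.48, -1.56, 0.09, -2.22]), (np.float64(0.0547), [-0.31, 0.05, 2.45, -0.46, 0.09, 2.92])]
453.7 45 -0.017 [(np.float64(0.0), [-0.33, 0.2, 2.5, 3.25, 0.17, -0.8])]
453.7 95 0.03 [(np.float64(0.0268), [-0.3, 0.06, 2.52, 3.66, 0.09, -0.32]), (np.float64(0.0386), [-0.26, 0.06, 2.48, -1.56, 0.09, -1.35]), (np.float64(0.0624), [-0.37, 0.05, 2.45, 0.37, 0.09, 2.92])]
453.7 95 -0.017 [(np.float64(0.0), [-0.33, 0.2, 2.5, 3.25, 0.17, 0.07])]
```

The model fits to under 1 mm. Insertion is exactly reachable only on the flipped wrist branch (j4≈3.2, j5≈0.17), using the grasp yaw a half turn round. I'll plan a path in free air that coils j4 around, and read off its Cartesian rows.

```bash
cat >> kin.py <<'E'
def rows(qs,s,grip=0):
    p0=np.array(s["position"]); R0=R.from_rotvec(s["ee_rot"]); out=[]
    for q in qs:
        x,E=fk(q,P); r=((E*Rz(np.pi/2))*R0.inv()).as_rotvec(); out.append([round(v,3) for v in r]+[round(v,2) for v in (x-p0)*100]+[grip])
    print(str(out))
def tipz(q):
    x,E=fk(q,P); return x+E.apply([0,0,.0595])
E
python3 - <<'E'
from kin import *
from rig import readout
s=readout.sense(); q0=np.array(s["joint_positions"])
for h in(.03,.02,.015,.01,.005,-.017):
    T,x=target(453.7,h); q,e=ik(x,T,[-.33,.2,2.5,3.25,.17,-1.59]); print(h,q.round(3),round(e,4))
    if h==.015: qe=q
q1=q0.copy(); q1[3:]=[3.25,.14,-1.59]
t=np.linspace(0,1,31)[1:]
qs=[q0+(q1-q0)*k+np.array([0,0,0,0,.16*np.sin(np.pi*k)**.8,0]) for k in t]; np.save("path.npy",qs)
print(np.round([tipz(q) for q in qs[::3]],3).tolist())
rows(qs[:10],s)
E
```

```text
0.03 [-0.303  0.065  2.522  3.661  0.09  -1.978] 0.0268
0.02 [-0.319  0.092  2.513  3.441  0.09  -1.772] 0.0127
0.015 [-0.323  0.106  2.507  3.392  0.09  -1.725] 0.0056
0.01 [-0.325  0.12   2.502  3.356  0.093 -1.691] 0.0
0.005 [-0.325  0.135  2.502  3.324  0.108 -1.659] 0.0
-0.017 [-0.327  0.202  2.5    3.251  0.173 -1.587] 0.0
[[0.483, -0.131, 0.159], [0.466, -0.102, 0.143], [0.466, -0.062, 0.139], [0.484, -0.024, 0.149], [0.516, 0.001, 0.171], [0.553, 0.005, 0.201], [0.585, -0.014, 0.23], [0.605, -0.05, 0.251], [0.607, -0.092, 0.259], [0.594, -0.129, 0.251]]
[[np.float64(0.064), np.float64(0.009), np.float64(-0.085), np.float64(-1.05), np.float64(0.37), np.float64(-0.75), 0], [np.float64(0.132), np.float64(0.011), np.float64(-0.167), np.float64(-1.73), np.float64(1.02), np.float64(-1.29), 0], [np.float64(0.201), np.float64(0.01), np.float64(-0.246), np.float64(-2.24), np.float64(1.87), np.float64(-1.75), 0], [np.float64(0.273), np.float64(0.008), np.float64(-0.323), np.float64(-2.59), np.float64(2.87), np.float64(-2.1), 0], [np.float64(0.346), np.float64(0.004), np.float64(-0.399), np.float64(-2.77), np.float64(3.97), np.float64(-2.34), 0], [np.float64(0.42), np.float64(-0.002), np.float64(-0.473), np.float64(-2.76), np.float64(5.15), np.float64(-2.46), 0], [np.float64(0.495), np.float64(-0.01), np.float64(-0.546), np.float64(-2.58), np.float64(6.35), np.float64(-2.45), 0], [np.float64(0.571), np.float64(-0.021), np.float64(-0.617), np.float64(-2.22), np.float64(7.54), np.float64(-2.29), 0], [np.float64(0.648), np.float64(-0.034), np.float64(-0.688), np.float64(-1.69), np.float64(8.67), np.float64(-2.0), 0], [np.float64(0.724), np.float64(-0.05), np.float64(-0.757), np.float64(-1.0), np.float64(9.7), np.float64(-1.58), 0]]
```

servo_tool(moves=[[0.064,0.009,-0.085,-1.05,0.37,-0.75,0],[0.132,0.011,-0.167,-1.73,1.02,-1.29,0],[0.201,0.01,-0.246,-2.24,1.87,-1.75,0],[0.273,0.008,-0.323,-2.59,2.87,-2.1,0],[0.346,0.004,-0.399,-2.77,3.97,-2.34,0],[0.42,-0.002,-0.473,-2.76,5.15,-2.46,0],[0.495,-0.01,-0.546,-2.58,6.35,-2.45,0],[0.571,-0.021,-0.617,-2.22,7.54,-2.29,0],[0.648,-0.034,-0.688,-1.69,8.67,-2.0,0],[0.724,-0.05,-0.757,-1.0,9.7,-1.58,0]])

```text
t: 6.7
position: [0.454, -0.0242, 0.2002]
ee_rot: [1.727, 2.089, 0.515]
ft_force: [0.5, 0.1, -1.0]
finger_gap: 0.277
```

```bash
sed -i 's/round(v,3) for v in r/round(float(v),3) for v in r/; s/round(v,2) for v in (x/round(float(v),2) for v in (x/' kin.py; python3 - <<'E'
from kin import *
from rig import readout
s=readout.sense(); print(s["joint_positions"].round(3)); qs=np.load("path.npy"); print(qs[9].round(3)); rows(qs[10:20],s)
E
```

```text
[-0.282 -0.017  2.467  0.777  0.257 -1.185]
[-0.283 -0.017  2.466  0.769  0.257 -1.18 ]
[[0.068, -0.02, -0.073, 0.8, 0.74, 0.55, 0], [0.138, -0.041, -0.148, 1.73, 1.47, 1.21, 0], [0.206, -0.064, -0.224, 2.74, 2.02, 1.96, 0], [0.273, -0.088, -0.301, 3.8, 2.35, 2.78, 0], [0.338, -0.113, -0.378, 4.89, 2.47, 3.65, 0], [0.402, -0.138, -0.457, 5.96, 2.35, 4.54, 0], [0.464, -0.164, -0.537, 6.99, 2.01, 5.42, 0], [0.524, -0.19, -0.619, 7.94, 1.46, 6.28, 0], [0.582, -0.216, -0.702, 8.79, 0.71, 7.08, 0], [0.639, -0.241, -0.786, 9.51, -0.2, 7.8, 0]]
```

Tracks well.

servo_tool(moves=[[0.068,-0.02,-0.073,0.8,0.74,0.55,0],[0.138,-0.041,-0.148,1.73,1.47,1.21,0],[0.206,-0.064,-0.224,2.74,2.02,1.96,0],[0.273,-0.088,-0.301,3.8,2.35,2.78,0],[0.338,-0.113,-0.378,4.89,2.47,3.65,0],[0.402,-0.138,-0.457,5.96,2.35,4.54,0],[0.464,-0.164,-0.537,6.99,2.01,5.42,0],[0.524,-0.19,-0.619,7.94,1.46,6.28,0],[0.582,-0.216,-0.702,8.79,0.71,7.08,0],[0.639,-0.241,-0.786,9.51,-0.2,7.8,0]])

```text
t: 7.7
position: [0.5495, -0.0248, 0.2782]
ee_rot: [2.468, 0.974, 1.12]
ft_force: [-0.9, 0.2, -0.9]
finger_gap: 0.28
```

```bash
python3 - <<'E'
from kin import *
from rig import readout
s=readout.sense(); print(s["joint_positions"].round(3)); q0=np.array(s["joint_positions"])
# finish: to config for tip 25 mm above mouth but wrist as at h=.01 (slightly tilted)
T,x=target(453.7,.025); q1,e=ik(x,T,[-.32,.1,2.5,3.4,.12,-1.7]); print(q1.round(3),e)
t=np.linspace(0,1,11)[1:]; rows([q0+(q1-q0)*k for k in t],s); print(np.round([tipz(q0+(q1-q0)*k)-mouth for k in t],3)@rz)
E
```

```text
[-0.282 -0.017  2.468  2.018  0.272 -1.391]
[-0.313  0.079  2.518  3.519  0.09  -1.845] 0.01985134109052016
[[0.052, -0.001, -0.099, 0.04, -1.71, -0.36, 0], [0.104, 0.001, -0.199, -0.11, -3.39, -0.85, 0], [0.156, 0.008, -0.298, -0.51, -5.01, -1.52, 0], [0.208, 0.017, -0.397, -1.14, -6.51, -2.36, 0], [0.262, 0.03, -0.496, -1.99, -7.84, -3.34, 0], [0.316, 0.044, -0.594, -3.0, -8.97, -4.44, 0], [0.372, 0.061, -0.69, -4.16, -9.86, -5.61, 0], [0.429, 0.08, -0.786, -5.4, -10.5, -6.84, 0], [0.488, 0.099, -0.88, -6.69, -10.88, -8.08, 0], [0.549, 0.119, -0.973, -7.97, -11.0, -9.3, 0]]
[0.07726275 0.07040644 0.06216647 0.05512168 0.0484529  0.04244239
 0.03675506 0.03221005 0.02798821 0.02498915]
```

servo_tool(moves=[[0.052,-0.001,-0.099,0.04,-1.71,-0.36,0],[0.104,0.001,-0.199,-0.11,-3.39,-0.85,0],[0.156,0.008,-0.298,-0.51,-5.01,-1.52,0],[0.208,0.017,-0.397,-1.14,-6.51,-2.36,0],[0.262,0.03,-0.496,-1.99,-7.84,-3.34,0],[0.316,0.044,-0.594,-3.0,-8.97,-4.44,0],[0.372,0.061,-0.69,-4.16,-9.86,-5.61,0],[0.429,0.08,-0.786,-5.4,-10.5,-6.84,0],[0.488,0.099,-0.88,-6.69,-10.88,-8.08,0],[0.549,0.119,-0.973,-7.97,-11.0,-9.3,0]])

```text
t: 8.7
position: [0.4699, -0.1333, 0.1847]
ee_rot: [2.836, -0.618, 0.931]
ft_force: [-0.9, 0.2, -1.9]
finger_gap: 0.28
```

```bash
python3 - <<'E'
from kin import *
from rig import readout,optics
s=readout.sense(); print(s["joint_positions"].round(3),s["ft_force"])
for h in(.012,.005,-.005,-.017): print(h,delta(s,453.7,h))
M=R.from_rotvec(s["ee_rot"]).as_matrix();p=s["position"]; o=[]
for n in("side","top"):
    d=optics.read_camera(n); C=cloud(d); q=(C-p)@M
    for lo in(.02,.03,.04,.05):
        k=(np.linalg.norm(q[...,:2],axis=-1)<.02)&(q[...,2]>lo)&(q[...,2]<lo+.01)
        if k.sum()>2: print(n,lo,k.sum(),np.percentile(q[k],[5,95],axis=0)[:,:2].round(4).tolist())
    u,v=(345,180) if n=="side" else (362,205)
    r=d["pixels"][v-45:v+45,u-50:u+50]; o.append(cv2.resize(r,None,fx=4,fy=4,interpolation=cv2.INTER_CUBIC))
    # projected positions of mouth & tip in crop
    for nm,X in(("mouth",mouth),("tip",p+M@[0,0,.0595])):
        c=d["view"][:3,:3]@X+d["view"][:3,3]; print(n,nm,((d["fx"]*c[0]/c[2]+d["cx"]-u+50)*4).round(),((d["fy"]*c[1]/c[2]+d["cy"]-v+45)*4).round())
cv2.imwrite("pics/s4.png",np.hstack(o))
E
```

```text
[-0.311  0.08   2.52   3.505  0.091 -1.826] [-0.8688628   0.21754021 -1.9151032 ]
0.012 (array([0.0072, 0.0152, 0.0052]), array([ 0.68, -0.42, -0.97]))
0.005 (array([0.0072, 0.0152, 0.0052]), array([ 1.05, -0.56, -1.55]))
-0.005 (array([0.0072, 0.0152, 0.0052]), array([ 1.59, -0.76, -2.37]))
-0.017 (array([0.0072, 0.0152, 0.0052]), array([ 2.24, -1.  , -3.35]))
side 0.02 9 [[-0.0042, -0.0073], [0.0055, -0.0017]]
side 0.03 11 [[-0.0044, -0.0058], [0.0068, -0.0005]]
side 0.04 10 [[-0.0048, -0.0071], [0.0055, -0.0008]]
side 0.05 7 [[-0.0041, -0.0067], [0.006, -0.002]]
side mouth 231.0 183.0
side tip 246.0 170.0
top 0.02 3 [[0.0037, -0.0026], [0.0051, 0.0062]]
top 0.03 10 [[-0.0013, -0.0048], [0.0069, 0.0055]]
top 0.04 4 [[-0.0048, -0.0046], [0.0056, 0.0048]]
top 0.05 7 [[0.0008, -0.0044], [0.0052, 0.006]]
top mouth 200.0 186.0
top tip 195.0 201.0
```

View pics/s4.png

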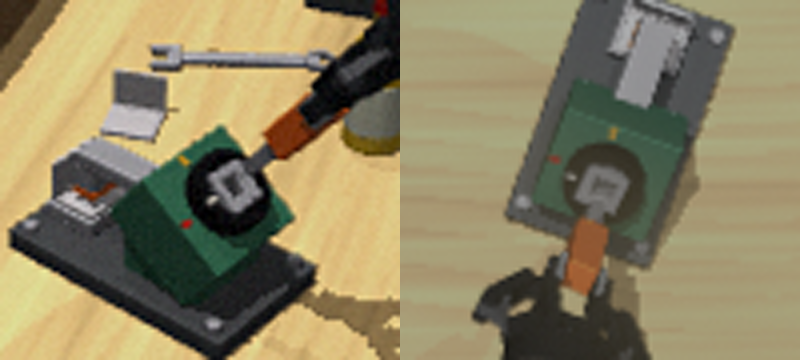

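The projected recess and tip agree with what is visible to within about 1.5 mm: recess at (236,185) side and (203,186) top, tip at (248,170) side. I'll insert gradually with a small down/right correction.

servo_tool(moves=[[0.007,0.015,0.005,0.25,-0.3,-0.6,0],[0.007,0.015,0.005,0.53,-0.47,-1.06,0],[0.007,0.015,0.005,0.72,-0.54,-1.35,0],[0.007,0.015,0.005,0.9,-0.61,-1.64,0],[0.007,0.015,0.005,1.08,-0.68,-1.92,0],[0.007,0.015,0.005,1.26,-0.75,-2.2,0],[0.007,0.015,0.005,1.44,-0.81,-2.46,0],[0.007,0.015,0.005,1.44,-0.81,-2.46,0]])

```text
t: 9.6
position: [0.484, -0.1415, 0.1594]
ee_rot: [2.849, -0.612, 0.908]
ft_force: [-0.6, -0.4, -0.9]
finger_gap: 0.283
```

```bash
sed -i 's/^mouth=.*/mouth=np.array([.5136,-.1524,.1155])/' h.py; cat > st.py <<'E'
from kin import *
from rig import readout
s=readout.sense(); p=s["position"]; M=R.from_rotvec(s["ee_rot"]).as_matrix()
e=p+M@[0,0,.0595]-mouth; print("t",s["t"],"tip h,up,left mm",(e@rz*1e3).round(1),(e@up*1e3).round(1),(e@fyv*1e3).round(1),"a",np.degrees(np.arctan2(-M[:,1]@fyv,M[:,1]@up)).round(1),"tilt",np.degrees(np.arccos(-M[:,2]@rz)).round(2))
F=np.array(s["ft_force"]);print("F along rz,up,left",(F@rz).round(1),(F@up).round(1),(F@fyv).round(1),"T about rz",(np.array(s["wrist_torque"])@rz).round(2),np.round(s["wrist_torque"],2),"gap",round(s["finger_gap"],3),s["joint_positions"].round(3))
E
python3 - <<'E'
from st import *
print(delta(s,453.7,-.012),delta(s,453.7,-.018))
E
```

```text
t 9.6 tip h,up,left mm -5.5 -0.6 -0.3 a 93.6 tilt 0.04
F along rz,up,left -0.5 -0.9 -0.6 T about rz 0.01 [0.19 0.43 0.03] gap 0.283 [-0.331  0.17   2.509  3.257  0.148 -1.598]
(array([ 0.001 , -0.0009, -0.0009]), array([ 0.41, -0.13, -0.5 ])) (array([ 0.001 , -0.0009, -0.0009]), array([ 0.73, -0.25, -0.99]))
```

Tip is about 5 mm in with no force. I'll push on towards the floor.

servo_tool(moves=[[0,0,0,0.16,-0.06,-0.25,0],[0,0,0,0.37,-0.14,-0.5,0],[0,0,0,0.48,-0.18,-0.7,0],[0,0,0,0.58,-0.22,-0.85,0],[0,0,0,0.66,-0.25,-0.97,0],[0,0,0,0.66,-0.25,-0.97,0]])

```text
t: 10.2
position: [0.4906, -0.1441, 0.1495]
ee_rot: [2.849, -0.612, 0.907]
ft_force: [0.2, 0.3, -2.2]
finger_gap: 0.28
```

```bash
python3 st.py
```

```text
t 10.2 tip h,up,left mm -17.6 -0.5 -0.3 a 93.6 tilt 0.05
F along rz,up,left -1.8 -1.1 0.3 T about rz 0.0 [0.2  0.46 0.02] gap 0.28 [-0.332  0.207  2.507  3.232  0.183 -1.574]
```

servo_tool(moves=[[0,0,0,0.05,-0.02,-0.08,0],[0,0,0,0.11,-0.04,-0.16,0],[0,0,0,0.16,-0.06,-0.25,0],[0,0,0,0.16,-0.06,-0.25,0]])

```text
t: 10.6
position: [0.491, -0.1441, 0.148]
ee_rot: [2.849, -0.611, 0.909]
ft_force: [-39.3, 15.5, 59.7]
finger_gap: 0.283
```

```bash
python3 st.py
```

```text
t 10.6 tip h,up,left mm -19.1 -1.1 -0.2 a 93.6 tilt 0.04
F along rz,up,left 73.2 -0.4 0.7 T about rz 0.05 [-0.02  0.27 -0.02] gap 0.283 [-0.332  0.212  2.509  3.228  0.192 -1.57 ]
```

Floor contact felt (73 N along the axis), so the tip is fully home. I'll relax the push and turn clockwise.

servo_tool(moves=[[0.027,-0.01,-0.041,-0.02,0.01,0.03,0],[0.08,-0.03,-0.123,-0.02,0.01,0.03,0],[0.134,-0.05,-0.205,-0.02,0.01,0.03,0],[0.188,-0.071,-0.287,-0.02,0.01,0.03,0],[0.242,-0.091,-0.369,-0.02,0.01,0.03,0],[0.295,-0.111,-0.451,-0.02,0.01,0.03,0],[0.349,-0.131,-0.532,-0.02,0.01,0.03,0],[0.403,-0.151,-0.614,-0.02,0.01,0.03,0],[0.457,-0.172,-0.696,-0.02,0.01,0.03,0],[0.51,-0.192,-0.778,-0.02,0.01,0.03,0]])

```text
t: 11.6
position: [0.4904, -0.1437, 0.1486]
ee_rot: [-2.181, 1.793, -0.844]
ft_force: [-10.4, 5.6, 15.3]
finger_gap: 0.279
```

```bash
python3 st.py
```

```text
t 11.6 tip h,up,left mm -18.2 -1.2 -0.1 a 148.2 tilt 0.05
F along rz,up,left 19.3 -0.8 1.6 T about rz 0.15 [0.44 0.34 0.39] gap 0.279 [-0.331  0.21   2.51   3.232  0.19  -0.619]
```

servo_tool(moves=[[0.032,-0.012,-0.049,0,0,0,0],[0.064,-0.024,-0.098,0,0,0,0],[0.097,-0.036,-0.147,0,0,0,0],[0.129,-0.048,-0.197,0,0,0,0],[0.161,-0.061,-0.246,0,0,0,0],[0.188,-0.071,-0.287,0,0,0,0],[0.215,-0.081,-0.328,0,0,0,0],[0.215,-0.081,-0.328,0,0,0,0]])

```text
t: 12.4
position: [0.4904, -0.1436, 0.1488]
ee_rot: [-1.726, 2.124, -0.747]
ft_force: [-3.5, 3.4, 4.2]
finger_gap: 0.28
```

```bash
python3 st.py
```

```text
t 12.4 tip h,up,left mm -18.0 -1.2 0.1 a 171.2 tilt 0.06
F along rz,up,left 6.0 -1.2 2.0 T about rz 0.06 [0.52 0.27 0.34] gap 0.28 [-0.33   0.209  2.51   3.234  0.19  -0.22 ]
```

Turned 77.6° with only friction torque so far. Continuing in small steps.

servo_tool(moves=[[0.016,-0.006,-0.025,0,0,0,0],[0.032,-0.012,-0.049,0,0,0,0],[0.048,-0.018,-0.074,0,0,0,0],[0.064,-0.024,-0.098,0,0,0,0],[0.081,-0.03,-0.123,0,0,0,0],[0.081,-0.03,-0.123,0,0,0,0]])

```text
t: 13.0
position: [0.4904, -0.1436, 0.1488]
ee_rot: [-1.544, 2.225, -0.704]
ft_force: [-2.1, 3.3, 2.3]
finger_gap: 0.278
```

```bash
python3 st.py
```

```text
t 13.0 tip h,up,left mm -18.0 -1.2 0.1 a 179.9 tilt 0.04
F along rz,up,left 3.7 -1.2 2.4 T about rz 0.1 [0.54 0.29 0.4 ] gap 0.278 [-0.33   0.209  2.51   3.233  0.189 -0.068]
```

servo_tool(moves=[[0.016,-0.006,-0.025,0,0,0,0],[0.032,-0.012,-0.049,0,0,0,0],[0.048,-0.018,-0.074,0,0,0,0],[0.064,-0.024,-0.098,0,0,0,0],[0.081,-0.03,-0.123,0,0,0,0],[0.081,-0.03,-0.123,0,0,0,0]])

```text
t: 13.6
position: [0.4904, -0.1436, 0.1488]
ee_rot: [-1.358, 2.313, -0.658]
ft_force: [-2.4, 2.4, 3.3]
finger_gap: 0.279
```

```bash
python3 st.py; python3 - <<'E'
from rig import optics
import cv2,numpy as np
o=[]
for n,u,v in(("side",345,180),("top",362,205)):
    r=optics.read_camera(n)["pixels"][v-45:v+45,u-50:u+50]; o.append(cv2.resize(r,None,fx=4,fy=4,interpolation=cv2.INTER_CUBIC))
cv2.imwrite("pics/s5.png",np.hstack(o))
E
```

```text
t 13.6 tip h,up,left mm -18.0 -1.2 0.1 a -171.4 tilt 0.02
F along rz,up,left 4.5 -0.7 1.4 T about rz 0.28 [0.47 0.29 0.57] gap 0.279 [-0.331  0.209  2.509  3.232  0.188  0.084]
```

View pics/s5.png

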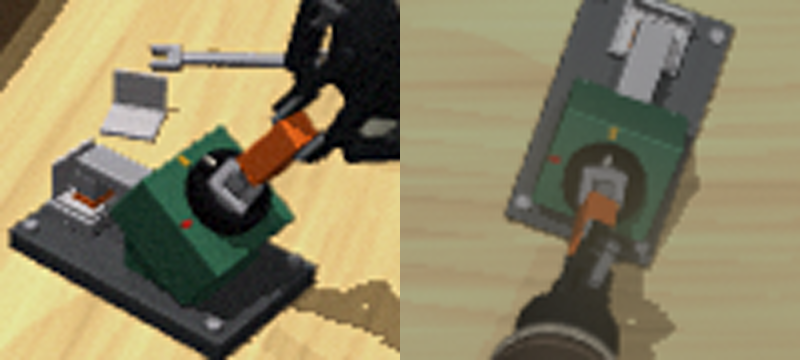

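Pointer (608,160 top) is now near the yellow mark, and torque is rising (0.28). Continuing to the hard stop.

servo_tool(moves=[[0.016,-0.006,-0.025,0,0,0,0],[0.032,-0.012,-0.049,0,0,0,0],[0.048,-0.018,-0.074,0,0,0,0],[0.048,-0.018,-0.074,0,0,0,0]])

```text
t: 14.1
position: [0.4904, -0.1436, 0.1488]
ee_rot: [-1.246, 2.358, -0.63]
ft_force: [-1.4, 3.4, 3.4]
finger_gap: 0.28
```

```bash
python3 st.py
```

```text
t 14.1 tip h,up,left mm -18.0 -1.2 0.1 a -166.3 tilt 0.05
F along rz,up,left 4.2 -0.1 2.7 T about rz 0.6 [0.29 0.37 0.83] gap 0.28 [-0.33   0.209  2.509  3.237  0.188  0.17 ]
```

servo_tool(moves=[[0.02,-0.008,-0.03,0,0,0,0],[0.04,-0.015,-0.06,0,0,0,0],[0.04,-0.015,-0.06,0,0,0,0],[0.04,-0.015,-0.06,0,0,0,0]], force=110)

```text
t: 14.5
position: [0.4904, -0.1435, 0.1489]
ee_rot: [-1.153, 2.392, -0.606]
ft_force: [-4.1, 4.5, 6.4]
finger_gap: 0.273
```

```bash
python3 - <<'E'
from st import *
from rig import optics
for n in("side","top"):
    d=optics.read_camera(n)
    N=320; j,i=np.mgrid[:N,:N]; c0=rc+.0018*up-.002*fyv-.001*rz; X=c0+((160-j)*.25e-3)[...,None]*up-((i-160)*.25e-3)[...,None]*fyv
    p=X@d["view"][:3,:3].T+d["view"][:3,3]
    m=cv2.remap(d["pixels"],(d["fx"]*p[...,0]/p[...,2]+d["cx"]).astype(np.float32),(d["fy"]*p[...,1]/p[...,2]+d["cy"]).astype(np.float32),cv2.INTER_CUBIC)
    hs=cv2.cvtColor(m,cv2.COLOR_BGR2HSV).astype(int); r=np.hypot(i-160,j-160)*.25
    g=((hs[...,2]>95)&(hs[...,1]<90)&(r>20)&(r<32)&(j<150)).astype(np.uint8)
    k,l,sx,ce=cv2.connectedComponentsWithStats(g)
    for t in range(1,k):
        if sx[t,4]>40: v=(ce[t]-160)*.25; print(n,sx[t,4],v.round(1),"pointer cw from left deg",np.degrees(np.arctan2(-v[1],-v[0])).round(1))
E
```

```text
t 14.5 tip h,up,left mm -17.9 -1.2 0.1 a -162.1 tilt 0.01
F along rz,up,left 8.4 -0.8 2.8 T about rz 0.56 [0.36 0.32 0.84] gap 0.273 [-0.331  0.208  2.509  3.232  0.187  0.248]
side 948 [ -2.2 -27. ] pointer cw from left deg 85.4
side 497 [ 14.5 -15.6] pointer cw from left deg 132.9
side 103 [-16.  -12.7] pointer cw from left deg 38.4
top 1468 [ -0.2 -23. ] pointer cw from left deg 89.5
top 445 [-16.8 -12.8] pointer cw from left deg 37.4
```

Torque saturates at about 0.6 N·m and the pointer is at about 86° from left, having started at about 4°. That matches the 80° full travel, so the screw is at its stop. I'll unload a little backlash, then withdraw along the axis.

servo_tool(moves=[[-0.04,0.015,0.062,0,0,0,0],[-0.075,0.028,0.115,0,0,0,0],[-0.075,0.028,0.115,0,0,0,0],[-0.075,0.028,0.115,-0.16,0.06,0.25,0],[-0.075,0.028,0.115,-0.43,0.16,0.66,0],[-0.075,0.028,0.115,-0.7,0.26,1.06,0],[-0.075,0.028,0.115,-0.97,0.36,1.47,0],[-0.075,0.028,0.115,-1.24,0.46,1.88,0],[-0.075,0.028,0.115,-1.5,0.56,2.29,0],[-0.075,0.028,0.115,-1.5,0.56,2.29,0]])

```text
t: 15.6
position: [0.4753, -0.1379, 0.1725]
ee_rot: [-1.328, 2.324, -0.651]
ft_force: [-0.6, 0.1, -1.0]
finger_gap: 0.267
```

```bash
python3 - <<'E'
from st import *
q0=np.array(s["joint_positions"])
# holder-side hover: original grasp pose +15 cm, half turn about vertical
T=R.from_euler('z',np.pi)*R.from_rotvec([.472,3.103,.001])
q1,e=ik(np.array([.514,.2225,.2197]),T.as_matrix(),[.36,.3,1.7,0,1.,2.2]); print("hover",q1.round(3),e); np.save("hover.npy",q1)
qm=np.array([q0[0]+.02,-.02,2.44,0,.25,1.3]); t=np.linspace(0,1,31)[1:]
qs=[]
for k in t:
    q=q0+(qm-q0)*k; q[1:3]=q0[1:3]+(qm-q0)[1:3]*min(1,k*2.5); q[4]+=.16*np.sin(np.pi*k)**.8; qs.append(q)
np.save("path2.npy",qs)
print([np.round([tipz(q)[0],tipz(q)[1],tipz(q)[2],(tipz(q)-mouth)@rz],3).tolist() for q in qs[::3]])
rows(qs[:10],s)
E
```

```text
t 15.6 tip h,up,left mm 10.7 -0.8 0.1 a -170.1 tilt 0.07
F along rz,up,left -0.5 -1.1 -0.1 T about rz -0.02 [ 0.19  0.41 -0.01] gap 0.267 [-0.33   0.12   2.511  3.307  0.103  0.033]
hover [3.540e-01 3.310e-01 1.774e+00 1.000e-03 1.039e+00 2.227e+00] 4.164296778266619e-14
[[0.526, -0.152, 0.141, 0.014], [0.572, -0.136, 0.189, 0.032], [0.604, -0.101, 0.228, 0.054], [0.616, -0.06, 0.254, 0.077], [0.607, -0.021, 0.255, 0.091], [0.575, 0.006, 0.225, 0.089], [0.536, 0.011, 0.192, 0.084], [0.497, -0.005, 0.163, 0.077], [0.467, -0.04, 0.143, 0.07], [0.452, -0.084, 0.137, 0.064]]
[[-0.047, -0.036, 0.061, 1.62, -0.14, 1.56, 0], [-0.088, -0.066, 0.123, 3.1, 0.08, 3.05, 0], [-0.127, -0.094, 0.187, 4.45, 0.55, 4.5, 0], [-0.163, -0.12, 0.253, 5.67, 1.24, 5.88, 0], [-0.197, -0.143, 0.319, 6.74, 2.1, 7.18, 0], [-0.23, -0.164, 0.386, 7.65, 3.12, 8.39, 0], [-0.261, -0.182, 0.454, 8.38, 4.24, 9.48, 0], [-0.291, -0.196, 0.522, 8.93, 5.44, 10.43, 0], [-0.32, -0.207, 0.59, 9.29, 6.68, 11.26, 0], [-0.349, -0.214, 0.658, 9.47, 7.91, 11.93, 0]]
```

servo_tool(moves=[[-0.047,-0.036,0.061,1.62,-0.14,1.56,0],[-0.088,-0.066,0.123,3.1,0.08,3.05,0],[-0.127,-0.094,0.187,4.45,0.55,4.5,0],[-0.163,-0.12,0.253,5.67,1.24,5.88,0],[-0.197,-0.143,0.319,6.74,2.1,7.18,0],[-0.23,-0.164,0.386,7.65,3.12,8.39,0],[-0.261,-0.182,0.454,8.38,4.24,9.48,0],[-0.291,-0.196,0.522,8.93,5.44,10.43,0],[-0.32,-0.207,0.59,9.29,6.68,11.26,0],[-0.349,-0.214,0.658,9.47,7.91,11.93,0]])

```text
t: 16.6
position: [0.5701, -0.0582, 0.292]
ee_rot: [-1.933, 1.502, -0.93]
ft_force: [0.1, 0.7, -1.4]
finger_gap: 0.269
```

```bash
python3 - <<'E'
from kin import *
from rig import readout
s=readout.sense(); print(s["joint_positions"].round(3)); qs=np.load("path2.npy"); print(qs[9].round(3)); rows(qs[10:20],s)
E
```

```text
[-0.325  0.003  2.455  2.207  0.298  0.449]
[-0.323  0.003  2.452  2.205  0.295  0.455]
[[-0.034, -0.002, 0.062, -0.0, 1.12, 0.5, 0], [-0.07, -0.001, 0.126, -0.16, 2.22, 0.89, 0], [-0.101, 0.02, 0.188, -0.83, 3.33, 0.17, 0], [-0.132, 0.043, 0.249, -1.64, 4.28, -0.64, 0], [-0.165, 0.069, 0.308, -2.57, 5.06, -1.52, 0], [-0.2, 0.096, 0.366, -3.6, 5.65, -2.46, 0], [-0.236, 0.125, 0.421, -4.71, 6.03, -3.43, 0], [-0.273, 0.156, 0.475, -5.86, 6.2, -4.4, 0], [-0.313, 0.188, 0.526, -7.03, 6.14, -5.35, 0], [-0.356, 0.22, 0.576, -8.2, 5.87, -6.27, 0]]
```

servo_tool(moves=[[-0.034,-0.002,0.062,0,1.12,0.5,0],[-0.07,-0.001,0.126,-0.16,2.22,0.89,0],[-0.101,0.02,0.188,-0.83,3.33,0.17,0],[-0.132,0.043,0.249,-1.64,4.28,-0.64,0],[-0.165,0.069,0.308,-2.57,5.06,-1.52,0],[-0.2,0.096,0.366,-3.6,5.65,-2.46,0],[-0.236,0.125,0.421,-4.71,6.03,-3.43,0],[-0.273,0.156,0.475,-5.86,6.2,-4.4,0],[-0.313,0.188,0.526,-7.03,6.14,-5.35,0],[-0.356,0.22,0.576,-8.2,5.87,-6.27,0]])

```text
t: 17.6
position: [0.4874, 0.0006, 0.2289]
ee_rot: [-2.599, 0.817, -0.768]
ft_force: [0.0, 0.1, -2.7]
finger_gap: 0.266
```

```bash
python3 - <<'E'
from kin import *
from rig import readout
s=readout.sense(); q0=np.array(s["joint_positions"]); print(q0.round(3)); q1=np.load("hover.npy")
t=np.linspace(0,1,19)[1:]
qs=[]
for k in t:
    q=q0+(q1-q0)*k; q[0]=q0[0]+(q1-q0)[0]*k**1.5; qs.append(q)
np.save("path3.npy",qs); print([tipz(q).round(3).tolist() for q in qs[::2]]); rows(qs[:10],s)
E
```

```text
[-0.318 -0.02   2.442  1.101  0.345  0.875]
[[0.531, 0.019, 0.183], [0.545, 0.05, 0.185], [0.55, 0.082, 0.183], [0.548, 0.114, 0.179], [0.542, 0.143, 0.173], [0.532, 0.166, 0.166], [0.523, 0.185, 0.161], [0.516, 0.201, 0.158], [0.513, 0.215, 0.158]]
[[0.028, 0.016, 0.016, 1.03, 0.94, 0.23, 0], [0.054, 0.038, 0.038, 1.96, 2.19, 0.41, 0], [0.076, 0.064, 0.062, 2.7, 3.57, 0.52, 0], [0.094, 0.094, 0.088, 3.26, 5.04, 0.54, 0], [0.107, 0.129, 0.114, 3.64, 6.54, 0.49, 0], [0.116, 0.167, 0.14, 3.87, 8.05, 0.38, 0], [0.119, 0.207, 0.166, 3.95, 9.53, 0.22, 0], [0.117, 0.25, 0.19, 3.92, 10.96, 0.03, 0], [0.108, 0.294, 0.213, 3.8, 12.33, -0.2, 0], [0.094, 0.338, 0.234, 3.61, 13.63, -0.43, 0]]
```

servo_tool(moves=[[0.028,0.016,0.016,1.03,0.94,0.23,0],[0.054,0.038,0.038,1.96,2.19,0.41,0],[0.076,0.064,0.062,2.7,3.57,0.52,0],[0.094,0.094,0.088,3.26,5.04,0.54,0],[0.107,0.129,0.114,3.64,6.54,0.49,0],[0.116,0.167,0.14,3.87,8.05,0.38,0],[0.119,0.207,0.166,3.95,9.53,0.22,0],[0.117,0.25,0.19,3.92,10.96,0.03,0],[0.108,0.294,0.213,3.8,12.33,-0.2,0],[0.094,0.338,0.234,3.61,13.63,-0.43,0]])

```text
t: 18.6
position: [0.5232, 0.1372, 0.2242]
ee_rot: [-2.713, 0.6, -0.219]
ft_force: [-0.4, 0.3, -1.5]
finger_gap: 0.267
```

```bash
python3 - <<'E'
from kin import *
from rig import readout
s=readout.sense(); print(s["joint_positions"].round(3)); qs=np.load("path3.npy"); print(qs[9].round(3)); rows(list(qs[10:])+[qs[-1]]*2,s)
E
```

```text
[-0.04   0.176  2.07   0.488  0.733  1.626]
[-0.04   0.175  2.071  0.49   0.73   1.626]
[[-0.022, 0.037, 0.023, -0.2, 1.19, -0.2, 0], [-0.05, 0.075, 0.045, -0.44, 2.34, -0.41, 0], [-0.084, 0.11, 0.066, -0.67, 3.42, -0.59, 0], [-0.123, 0.141, 0.084, -0.86, 4.45, -0.72, 0], [-0.168, 0.168, 0.1, -0.99, 5.44, -0.78, 0], [-0.218, 0.188, 0.114, -1.05, 6.44, -0.77, 0], [-0.271, 0.203, 0.124, -1.03, 7.45, -0.66, 0], [-0.328, 0.21, 0.132, -0.92, 8.53, -0.45, 0], [-0.328, 0.21, 0.132, -0.92, 8.53, -0.45, 0], [-0.328, 0.21, 0.132, -0.92, 8.53, -0.45, 0]]
```

servo_tool(moves=[[-0.022,0.037,0.023,-0.2,1.19,-0.2,0],[-0.05,0.075,0.045,-0.44,2.34,-0.41,0],[-0.084,0.11,0.066,-0.67,3.42,-0.59,0],[-0.123,0.141,0.084,-0.86,4.45,-0.72,0],[-0.168,0.168,0.1,-0.99,5.44,-0.78,0],[-0.218,0.188,0.114,-1.05,6.44,-0.77,0],[-0.271,0.203,0.124,-1.03,7.45,-0.66,0],[-0.328,0.21,0.132,-0.92,8.53,-0.45,0],[-0.328,0.21,0.132,-0.92,8.53,-0.45,0],[-0.328,0.21,0.132,-0.92,8.53,-0.45,0]])

```text
t: 19.6
position: [0.5135, 0.223, 0.2193]
ee_rot: [3.105, -0.471, -0.006]
ft_force: [-0.1, -0.3, -0.8]
finger_gap: 0.27
```

```bash
python3 - <<'E'
from kin import *
from rig import readout,optics
s=readout.sense(); p=s["position"]; M=R.from_rotvec(s["ee_rot"]).as_matrix(); print(p,s["joint_positions"].round(3),M.round(3).tolist())
d=optics.read_camera("side"); C=cloud(d); q=C-p
for z0 in(-.06,-.05,-.04,-.03,-.02,-.01):
    k=(np.hypot(q[...,0],q[...,1])<.03)&(q[...,2]>z0)&(q[...,2]<z0+.01)
    if k.sum()>3: print(z0,k.sum(),np.percentile(q[k],[5,50,95],axis=0)[:,:2].round(4).tolist(),q[k][:,2].min().round(4))
hsv=cv2.cvtColor(d["pixels"],cv2.COLOR_BGR2HSV)
# hole: dark pixels on holder top
m=((abs(C[...,0]-.513)<.02)&(abs(C[...,1]-.222)<.02)&(C[...,2]<.058)&(C[...,2]>0)); hv=hsv[...,2]
v,u=np.where(m&(hv<45)); print("hole px",len(u), ray(d,u.mean(),v.mean(),.055) if len(u) else 0)
cv2.imwrite("pics/s6.png",cv2.resize(d["pixels"][190:330,250:400],None,fx=4,fy=4,interpolation=cv2.INTER_CUBIC))
E
```

```text
[0.51353033 0.22298711 0.21928629] [3.550e-01 3.320e-01 1.774e+00 1.000e-03 1.039e+00 2.226e+00] [[0.955, -0.297, -0.004], [-0.297, -0.955, -0.0], [-0.003, 0.002, -1.0]]
-0.06 13 [[-0.0067, -0.0028], [-0.0022, 0.0039], [0.0041, 0.0045]] -0.0575
-0.05 21 [[-0.007, -0.0023], [-0.0029, 0.0041], [0.0051, 0.0068]] -0.0496
-0.04 22 [[-0.007, -0.0024], [-0.003, 0.0042], [0.0053, 0.0065]] -0.0397
-0.03 19 [[-0.0072, -0.0011], [-0.0027, 0.0039], [0.0047, 0.0068]] -0.0294
-0.02 10 [[-0.0146, -0.0053], [-0.0087, 0.0061], [0.0077, 0.0126]] -0.0195
-0.01 48 [[-0.0151, -0.004], [-0.0073, 0.0099], [0.0119, 0.0139]] -0.01
hole px 7 [0.51414901 0.22792539 0.055     ]
```

View pics/s6.png

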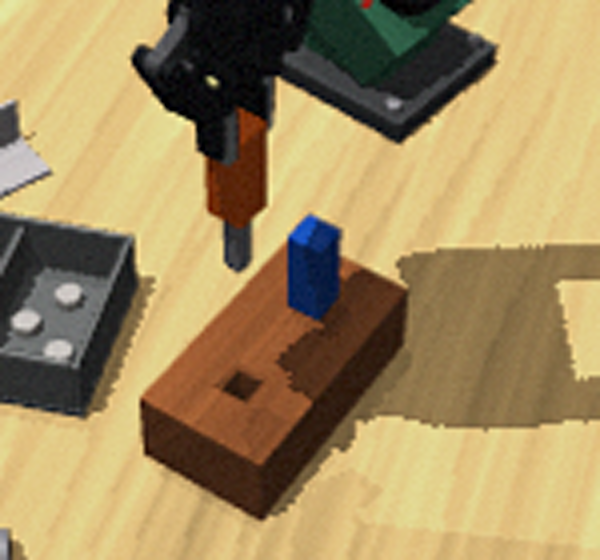

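The key is upright over its hole: tip at about (237,266), hole at about (242,384) in the crop. I'll compare both by ray onto the right height.

```bash
python3 - <<'E'
from kin import *
from rig import optics
d=optics.read_camera("side")
print("tip",ray(d,250+236.5/4,190+266/4,.160),"hole",ray(d,250+242/4,190+384/4,.055))
for X in([.513,.222,.16],[.513,.222,.055]):
    c=d["view"][:3,:3]@X+d["view"][:3,3]; print(((d["fx"]*c[0]/c[2]+d["cx"]-250)*4).round(),((d["fy"]*c[1]/c[2]+d["cy"]-190)*4).round())
# key edges yaw at mid-handle: orange pixels cast
E
```

```text
tip [0.51271654 0.22327268 0.16      ] hole [0.51078468 0.22244485 0.055     ]
237.0 264.0
239.0 383.0
```

Agreement is within 2 mm. Descending with a 1.5 mm correction.

servo_tool(moves=[[0,0,0,-0.15,-0.05,-2,0],[0,0,0,-0.15,-0.05,-5,0],[0,0,0,-0.15,-0.05,-8,0],[0,0,0,-0.15,-0.05,-9.5,0],[0,0,0,-0.15,-0.05,-10.5,0],[0,0,0,-0.15,-0.05,-11.2,0],[0,0,0,-0.15,-0.05,-11.9,0],[0,0,0,-0.15,-0.05,-12.6,0],[0,0,0,-0.15,-0.05,-12.6,0]])

```text
t: 20.6
position: [0.5118, 0.2213, 0.0929]
ee_rot: [3.105, -0.474, -0.006]
ft_force: [0.5, -0.3, -1.0]
finger_gap: 0.275
```

Inside the hole with no force. I'll push down until the handle seats.

servo_tool(moves=[[0,0,0,0.05,0.05,-0.7,0],[0,0,0,0.05,0.05,-1.3,0],[0,0,0,0.05,0.05,-1.8,0],[0,0,0,0.05,0.05,-2.1,0],[0,0,0,0.05,0.05,-2.3,0],[0,0,0,0.05,0.05,-2.4,0],[0,0,0,0.05,0.05,-2.5,0],[0,0,0,0.05,0.05,-2.5,0]])

```text
t: 21.4
position: [0.5126, 0.222, 0.0697]
ee_rot: [3.105, -0.474, -0.005]
ft_force: [-9.2, -3.3, 32.7]
finger_gap: 0.271
```

Seated (33 N at the same height as the pick). Releasing.

servo_tool(moves=[[0,0,0,0,0,0,0],[0,0,0,0,0,0,0.3],[0,0,0,0,0,0,0.4],[0,0,0,0,0,0,0.55],[0,0,0,0,0,0,0.65],[0,0,0,0,0,0,0.65],[0,0,0,0,0,0,0.65],[0,0,0,0,0,0,0.65]], force=40)

```text
t: 22.2
position: [0.5126, 0.2219, 0.0696]
ee_rot: [3.105, -0.474, -0.005]
ft_force: [0.3, -0.8, 0.2]
finger_gap: 0.65
```

servo_tool(moves=[[0,0,0,0,0,1,0.65],[0,0,0,0,0,3,0.65],[0,0,0,0,0,6,0.65],[0,0,0,0,0,9,0.65],[0,0,0,0,0,12,0.65],[0,0,0,0,0,16,0.65],[0,0,0,0,0,20,0.65],[0,0,0,0,0,20,0.65],[0,0,0,0,0,20,0.65]])

```text
t: 23.1
position: [0.513, 0.2221, 0.271]
ee_rot: [-3.105, 0.474, 0.001]
ft_force: [0.1, -0.5, -0.8]
finger_gap: 0.651
```

```bash
python3 - <<'E'
from kin import *
from rig import readout,optics
s=readout.sense(); print(s["t"],s["position"],s["finger_gap"],s["ft_force"])
d=optics.read_camera("side"); C=cloud(d); hsv=cv2.cvtColor(d["pixels"],cv2.COLOR_BGR2HSV)
o=(cv2.inRange(hsv,(0,170,60),(18,255,255))>0)&(np.hypot(C[...,0]-.513,C[...,1]-.222)<.05)&(C[...,2]>.062)
t=o&(C[...,2]>.112)&(hsv[...,2]>150); print("orange",o.sum(),"z max",C[o][:,2].max(),"top",t.sum(),C[t].mean(0),rect(C[t][:,:2]))
a=cv2.resize(d["pixels"][140:330,260:400],None,fx=2.8,fy=2.8,interpolation=cv2.INTER_CUBIC)
e=optics.read_camera("top"); b=cv2.resize(e["pixels"][150:245,312:410],None,fx=4,fy=4,interpolation=cv2.INTER_CUBIC)
h=max(len(a),len(b)); P_=lambda x:cv2.copyMakeBorder(x,0,h-len(x),0,0,cv2.BORDER_CONSTANT)
cv2.imwrite("pics/s7.png",np.hstack([P_(a),P_(b)]))
E
```

```text
23.1 [0.51298076 0.2220867  0.27102937] 0.6508219033180302 [ 0.07287804 -0.48621634 -0.78433318]
orange 310 z max 0.12394839292570525 top 87 [0.51155829 0.22292462 0.12087707] (array([0.5111, 0.2218], dtype=float32), array([0.0254, 0.0246], dtype=float32), np.float32(156.63))
```

View pics/s7.png

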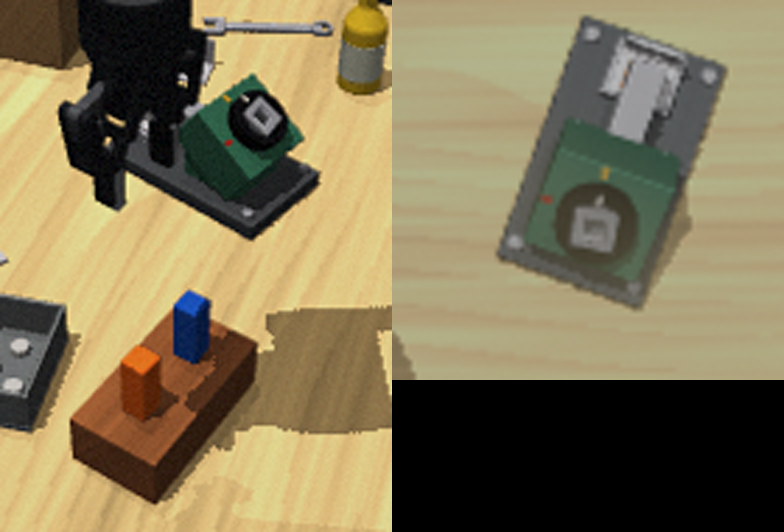

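The key stands seated, its top at 0.121 m as at the start. The pointer (600,202 in the crop) is at the yellow mark (604,174). As a final check I'll compare the screw angle with the marks numerically.

```bash
python3 - <<'E'
from kin import *
from rig import optics
def rectify(d,w):
    N=400; j,i=np.mgrid[:N,:N]; c0=rc+.0018*up-.002*fyv+(w-.001)*rz; X=c0+((200-j)*.25e-3)[...,None]*up-((i-200)*.25e-3)[...,None]*fyv
    p=X@d["view"][:3,:3].T+d["view"][:3,3]
    return cv2.remap(d["pixels"],(d["fx"]*p[...,0]/p[...,2]+d["cx"]).astype(np.float32),(d["fy"]*p[...,1]/p[...,2]+d["cy"]).astype(np.float32),cv2.INTER_CUBIC),np.hypot(i-200,j-200)*.25
for n in("side","top"):
  for nm,d in(("before",dict(np.load(f"{n}0.npz"))),("now",optics.read_camera(n))):
    m,r=rectify(d,0); hs=cv2.cvtColor(m,cv2.COLOR_BGR2HSV).astype(int)
    g=((hs[...,2]>95)&(hs[...,1]<90)&(r<31)).astype(np.uint8); k,l,sx,ce=cv2.connectedComponentsWithStats(g)
    b=[t for t in range(1,k) if sx[t,4]>60]; sq=max(b,key=lambda t:sx[t,4]); 
    print(n,nm,"square angle",cv2.minAreaRect(np.argwhere(l==sq)[:,::-1].astype(np.float32))[2],end=" ")
    for t in b:
        if t!=sq: v=ce[t]-ce[sq]; print("pointer",sx[t,4],np.degrees(np.arctan2(-v[1],-v[0])).round(1),end=" ")
    m,r=rectify(d,-.022); hs=cv2.cvtColor(m,cv2.COLOR_BGR2HSV).astype(int); H,S=hs[...,0],hs[...,1]
    for c,mk in(("red",((H<8)|(H>172))&(S>110)),("yellow",(H>14)&(H<30)&(S>140))):
        y,x=np.where(mk&(r>30)&(r<48)&(hs[...,2]>70)&((np.mgrid[:400,:400][1]<260))); 
        if len(x)>5: print(c,len(x),np.degrees(np.arctan2(200-np.median(y),200-np.median(x))).round(1),end=" ")
    print()
E
```

```text
side before square angle 3.814074993133545 pointer 940 5.3 red 808 0.0 yellow 925 84.3 
side now square angle 81.6070785522461 pointer 802 80.7 red 813 0.0 yellow 919 84.3 
top before square angle 3.5214531421661377 pointer 545 2.8 red 318 -1.3 yellow 368 79.7 
top now square angle 80.36246490478516 red 317 -1.3 yellow 333 80.1
```

```bash
python3 -c "
from rig import job_done; print(job_done())"
```

```text
the job is handed in; nothing more can be done
None
```

The job is done and handed in at about 23 s of the 61 s allowed. The clamp screw is at its stop, and the orange key is back upright in its own hole.

- **Insertion:** I pushed the tip into the recess until I felt the floor (73 N along the axis). By my estimate that is the full 18 mm depth. To reach it I first had to swing the wrist round to its other configuration, because joint 5 was at its limit.
- **Turning:** I turned clockwise until the torque levelled off at about 0.6 N m. In the last few degrees the handle slipped a little in the grip.
- **Screw check:** The screw's square now reads 80–82°, against 80° for full travel. It read about 4° at the start. The yellow mark measures 80–84°, and the pointer was seen at 81° in the side view only. I judged the clamping from this angle and the torque, and did not measure the jaw itself.
- **Key check:** The handle rests on the block, with its top at 0.121 m (0.1205 m at the start) and 33 N of seating contact. Its axis is within about 1 mm of where it began. It may be turned a few degrees in the loose hole, which I left uncorrected.
- **Everything else:** The gripper was clear above and touching nothing. No collision forces showed up, and nothing else appeared moved in the final crops, which cover only part of the table.

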